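# Hang the rinsed dye cup to drain in the quilting studio

### The job

Pick up the tall steel cup that stands mouth-down on the cutting mat and hang it, still mouth-down, on the empty slanted drying peg: lower it fully home over the peg so that its bottom rests on the peg's tip, without dropping it, and let go. Leave the short cup where it stands.

Things in the scene. Friction and masses are not known exactly. Their poses are not given: they have to be found in the camera images.
- tall_cup: plain straight steel tumbler, no handle: outside diameter 60 mm, height 100, wall 2.5, bottom 4 thick (inside 96 deep), about 150 g; stands mouth-down on the mat, left or right of the short cup. Origin: centre of its mouth (rim plane, at z = 0 on the mat); z axis points from the mouth to the closed bottom, 100 mm up.
- short_cup: bystander: the same steel cup but only 55 mm high, 60 mm outside diameter, also mouth-down on the mat; not to be moved. Origin: centre of its mouth, z axis up to its closed bottom. It and the tall cup may stand either way round, left or right.
- free_peg: empty wooden rod, 28 mm thick, domed tip, fixed on a white 130 x 130 x 12 mm drip tray. Origin: peg's foot on the tray's top, 35 mm behind its centre. z axis: along the peg to the tip at 130 mm, leaning 22 degrees from vertical towards the robot; y is level. Fully home, the tall cup's inner bottom is on the tip and its mouth 34 mm from the foot; let go, it swings a little and hangs.
- full_peg: a like peg on a like tray, left or right of the free one, with a squat steel cup (72 mm diameter, 75 high) already fixed on it, about 140 mm high over the mat: not to be used. Origin and axes as for the free peg.

How it is judged:
On the way:
1. the tall cup is lifted in the gripper, its mouth more than 60 mm above the mat (height (world z) of tall_cup above 0.06 m and contact force between tall_cup and the fingers above 0.5 N), for 0.1 s.
At the end, for the whole second after the job is handed in: The tall cup hangs at rest on the empty peg, mouth-down: mouth centre 15 to 48 mm along the peg from its foot (34 is home) and within 30 mm of its line in x and y, axis within 26 degrees of the peg, pressing on the peg; the short cup within 30 mm of its start (z of tall_cup in the frame of free_peg between 0.015 and 0.048 m and x of tall_cup in the frame of free_peg between -0.03 and 0.03 m and y of tall_cup in the frame of free_peg between -0.03 and 0.03 m and angle between the z axis of tall_cup and the z axis of free_peg, either way round below 0.45 rad and angle between tall_cup's own z axis and vertical below 1 rad and contact force between tall_cup and free_peg above 0.3 N and linear speed of tall_cup below 0.03 m/s and distance of short_cup from where it was at the start of the episode below 0.03 m); the robot touches nothing.
It fails at once if the short cup is pushed more than 30 mm away (distance of short_cup from where it was at the start of the episode above 0.03 m).
It fails at once if the tall cup is dropped: it moves faster than 0.6 m/s without being in the fingers (a fall of some 20 mm) (linear speed of tall_cup above 0.6 m/s and contact force between tall_cup and the fingers below 0.1 N).
It also fails if it takes over 38 s, if anything falls off the work surface, if the arm or the gripper's body presses on something with over 40 N, if the wrist force passes 120 N, or if a joint passes its speed limit or range.

### The arm

A 6-joint arm with a two-finger parallel gripper is mounted at the origin on the work surface. World frame = base frame: x ahead of the robot, y to its left, z up, the work surface at z = 0. Lengths are in m, angles in rad, forces in N, time in s.
With the tool pointing down it reaches from about 0.325 to 0.85 m from the base axis. Payload 15.5 kg.
Tool frame: the origin (TCP) lies between the finger pads; the fingertips stand 11 mm ahead of it and the grasp point (between the pads) lies 8 mm behind it; z points along the fingers, y is the line along which they close (so a half turn about z gives the same grasp; the last joint's range is limited). The gripper opens to 91 mm and grips with 3 to 60 N. Pads are 32 mm wide; open, the fingers measure 118 mm over their backs; the gripper's body (76 mm by 178 mm) begins 60 mm behind the grasp point.
Start: joints at [-1.431, 0.494, 1.345, -0, 1.302, -0.096], TCP at [0.145, -0.608, 0.225] pointing down, gripper open.
Joint ranges: [-2.91, 2.91], [-0.82, 2.16], [0.22, 2.67], [-1.22, 4.37], [0.12, 2.79], [-3.08, 3.08]. Speed limits (rad/s): [1.89, 1.89, 2.57, 3.01, 3.01, 3.01].

### API

Orientations are given as a rotation vector (axis times angle).
In Python, from workcell import manip, cam, readout gives the robot as it stands (manip), with the cameras (cam) and the readings (readout).
- The arm moves only by the shell command python3 drive.py FILE [OPENING], which reads ROWS from the file FILE. ROWS is one flat JSON list of numbers that holds 1 to 12 rows one after another, with no inner brackets; each row has 6 numbers: dx, dy, dz in shares of the most that a row can go, 1 being 62.5 mm, then a rotation vector rx, ry, rz in parts of the range, where 1.0 means 90 degrees; each row shifts and turns the commanded pose from where the row before left it, along the tool's axes as they then stand; what a row does not reach is not made up. A row lasts 1/8 s, in which the tool goes at most 0.0625 m and 0.188 rad, less where a joint would pass 70% of its speed; a pose out of reach is approached as far as the arm can. OPENING is the opening from 0.0 (shut) to 1.0 (fully open), set as the command begins (- or left out keeps the last). The fingers move at their own pace and stop on an object; the grip force is fixed at half the most. Time passes only in rows, so rows that do not move let the fingers close. It prints the time, the measured TCP pose, the force, the opening and the grip force at its end. Shift and turn numbers lie between -1 and 1, and a call with a number outside is refused. Input that does not fit is refused with a message, and nothing moves.
- readout.get_obs(): the state, without advancing time (a new reading comes with each control period).
- cam.grab_frame(name): name is "scene" or "top"; returns a dict with "image" (400x640x3 uint8, red, green, blue), "fov_y" (degrees; the focal length in pixels is half the picture's height over the tangent of half this angle, whatever the lens; pixels are square), "cx", "cy" (the principal point, pixels), "world_from_camera" (4x4, takes a point from camera to world coordinates). Camera axes: x right, y down, z forward; pixel columns grow to the right and rows downward; lengths in m; the calibration is good to about 2 mm. A picture is of the moment at which its call begins. There is no depth.
- manip.job_done(): hands the job in; it is judged then, once.
The state is a dict: "time": time; "joints": joint angles; "dq": joint speeds; "tau": joint torques, N m; "eef_pos": TCP position; "ee_rot": TCP orientation; "ft_force": force on the tool from outside, world axes, zero at the start; "wrist_torque": the same for the moment, N m; "opening": opening from 0.0 (shut) to 1.0 (fully open); "grip_force": force on a finger pad.
Only numpy, scipy, OpenCV 4.12 (cv2) and the standard library are available. Lean on these libraries where they do the work, as an engineer would, in place of code of your own. Each camera call takes 0.05 s, during which the arm holds its last target. There are 200 camera calls.

## Working session

There is one attempt and no reset: what is moved stays moved. The work goes in short steps, Python scripts to look and compute and a shell command to move; the robot and the scene stay as the last step left them, time stands still between calls to the robot, and variables do not carry over. Pictures are saved under pics/ and viewed, at most 10 in all, crops included, and the job is handed in when it is done.

```bash
mkdir -p pics; ls; python3 - <<'E'
from workcell import manip, cam, readout
import cv2,numpy as np
for n in("scene","top"):
    f=cam.grab_frame(n); cv2.imwrite(f"pics/{n}0.png",f["image"][:,:,::-1])
    print(n,f["fov_y"],f["cx"],f["cy"],np.round(f["world_from_camera"],4).tolist())
o=readout.get_obs();print(o["time"],o["eef_pos"],o["ee_rot"],o["opening"])
E
```

```text
drive.py
pics
workcell.py
scene 50.354045100666035 316.35259373225983 206.25448220150184 [[-0.8048, 0.3864, -0.4505, 0.941], [0.5935, 0.521, -0.6134, 0.5038], [-0.0023, -0.7611, -0.6487, 0.5839], [0.0, 0.0, 0.0, 1.0]]
top 52.62294945202936 316.06485357578055 209.55534991639155 [[-0.0203, -0.996, 0.0871, 0.5267], [-0.9995, 0.0181, -0.0262, 0.0057], [0.0245, -0.0876, -0.9959, 0.7241], [0.0, 0.0, 0.0, 1.0]]
0.1 [ 0.14536302 -0.60754325  0.22441432] [-3.11892024e+00 -3.67864780e-01  3.65932328e-06] 1.0036768448605786
```

View pics/scene0.png

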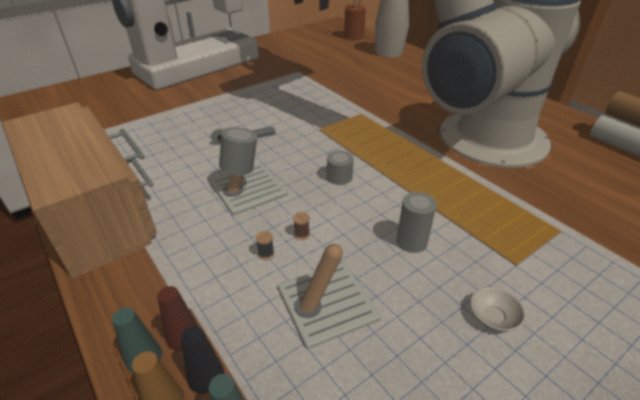

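View pics/top0.png

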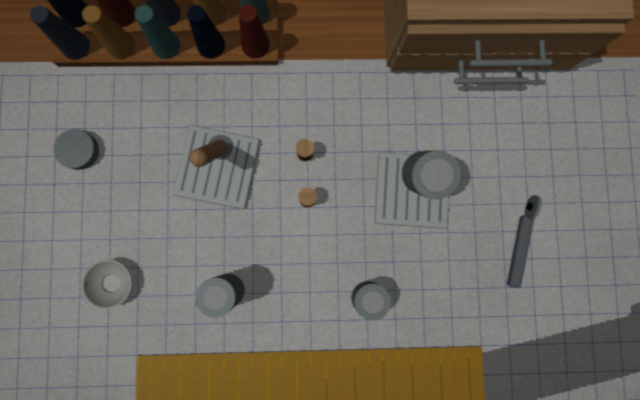

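The scene view shows the tall cup at about (415,222) and the empty peg from tip (333,252) to foot (310,305). In the top view the cup is at (217,296), the free tray is around (217,167), and the peg tip is at (199,157). I'll zoom in to get exact points.

```bash
python3 - <<'E'
import cv2
a=cv2.imread("pics/top0.png")[115:325,160:300];b=cv2.imread("pics/scene0.png")[185:350,270:450]
cv2.imwrite("pics/topc.png",cv2.convertScaleAbs(cv2.resize(a,(400,600),interpolation=cv2.INTER_CUBIC),alpha=1.5))
cv2.imwrite("pics/scenec.png",cv2.convertScaleAbs(cv2.resize(b,(648,594),interpolation=cv2.INTER_CUBIC),alpha=1.4))
E
```

```text
(no output)
```

View pics/topc.png

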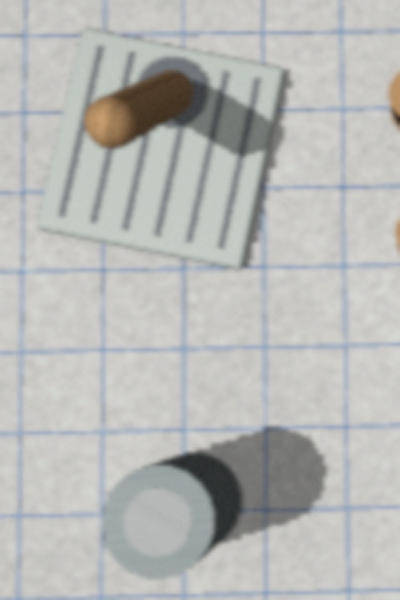

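View pics/scenec.png

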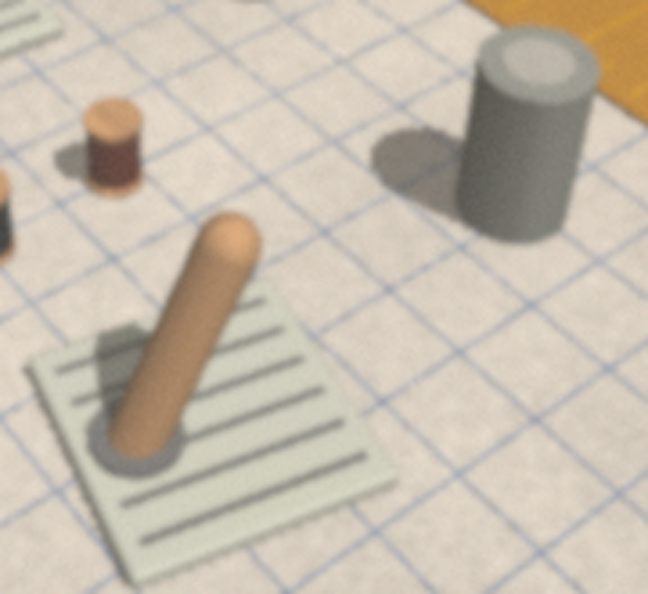

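```bash
cat > fit.py <<'E'
import numpy as np
from workcell import manip, cam, readout
from scipy.optimize import least_squares
F={n:cam.grab_frame(n) for n in("top","scene")}
def proj(n,P):
    f=F[n];T=np.linalg.inv(f["world_from_camera"]);p=np.atleast_2d(P)@T[:3,:3].T+T[:3,3]
    k=200/np.tan(np.radians(f["fov_y"]/2));return p[:,:2]/p[:,2:]*k+[f["cx"],f["cy"]]
px=lambda n,a:np.array(a)/2.857+[160,115] if n=="top" else np.array(a)/3.6+[270,185]
E
python3 - <<'E'
from fit import *
C={"top":[(84,28),(288,68),(243,268),(40,230),(107,121),(174,92)],
"scene":[(133,583),(28,366),(270,280),(395,480),(231,240),(136,441)]}
s=np.radians(22)
# peg frame at yaw: lean direction u=(cos a, sin a)
def pts(v):
    x,y,a=v;u=np.array([np.cos(a),np.sin(a)]);w=np.array([-u[1],u[0]]);f=np.array([x,y]);c=f+.035*u
    # front = along u; order: far-left, far-right, near-right, near-left
    q=[c-.065*u-.065*w,c-.065*u+.065*w,c+.065*u+.065*w,c+.065*u-.065*w]
    P=[[*k,.012] for k in q]+[[*(f+.116*np.sin(s)*u),.012+.116*np.cos(s)],[*f,.012]]
    return np.array(P)
res=lambda v:np.concatenate([(proj(n,pts(v))-px(n,C[n])).ravel() for n in C])
r=least_squares(res,[.6,.15,np.pi],loss="soft_l1");print(r.x,np.degrees(r.x[2]));print(np.round(res(r.x).reshape(2,-1,2),1).tolist())
B={"top":(160,521),"scene":(537,64)}
rc=lambda v:np.concatenate([(proj(n,[v[0],v[1],.1])-px(n,B[n])).ravel() for n in B])
r=least_squares(rc,[.4,.15]);print(r.x,r.fun)
# short cup top centre
for z,p in((.055,(372,301)),):
    g=least_squares(lambda v:(proj("top",[v[0],v[1],z])-p).ravel(),[.4,-.1]);print("short",g.x)
for n in F:print(n,np.round(proj(n,[.4,.15,.1]),1))
E
```

```text
[0.70354386 0.15619375 2.92624113] 167.6612665689374
[[[-1.7, -0.8], [-1.7, -0.6], [-1.2, 0.4], [-2.8, -0.7], [1.0, 0.5], [-1.1, 0.0]], [[-0.5, -1.1], [-1.1, -3.2], [-0.4, -2.6], [1.9, -2.6], [-0.7, 0.8], [0.0, -1.3]]]
[0.45119933 0.14429887] [-0.71504071 -0.20468538 -0.30456774 -1.1922375 ]
short [ 0.43360509 -0.10030156]
top [[211.4 331.9]]
scene [[440.8 192.5]]
```

Units first: shifts go in shares of 62.5 mm and turns go in shares of 90 degrees. So -0.046 m is -0.736, 0.0246 m is 0.3936, 0.15 rad / 1.5708 = 0.0955.

```bash
cat > rel.py <<'E'
import sys,numpy as np
from workcell import manip, cam, readout
from scipy.spatial.transform import Rotation as R
a=np.radians(167.7);u=np.array([np.cos(a),np.sin(a),0]);s=np.radians(22)
AX=np.sin(s)*u+np.cos(s)*np.array([0,0,1]);FOOT=np.array([.7035,.1562,.012])
def frame(tilt):
    z=-(np.sin(tilt)*u+np.cos(tilt)*np.array([0,0,1]));y=np.cross([0,0,1.],u);return R.from_matrix(np.c_[np.cross(y,z),y,z])
def rel(p,tilt):
    o=readout.get_obs();r=R.from_rotvec(o["ee_rot"]);
    print("target",np.round(p,4),"move in tool",np.round(r.inv().apply(np.array(p)-o["eef_pos"]),4),"turn",np.round((r.inv()*frame(tilt)).as_rotvec(),4))
E
echo '[0,0,0,0,0,0.0955,0,0,0,0,0,0.0955,0,0,0,0,0,0.0949,0.3936,-0.736,0,0,0,0,0.3936,-0.736,0,0,0,0,0.3936,-0.736,0,0,0,0,0.3936,-0.736,0,0,0,0,0.3936,-0.736,0,0,0,0,0.3936,-0.736,0,0,0,0,0.3936,-0.736,0,0,0,0,0.3936,-0.736,0,0,0,0,0.3936,-0.736,0,0,0,0]' > m.json && python3 drive.py m.json 1.0
python3 -c "
from rel import *
rel([.4512,.1443,.2],0)"
```

```text
time: 1.7
eef_pos: [0.4507, -0.249, 0.225]
ee_rot: [3.123, -0.336, 0.0]
ft_force: [1.2, -0.3, -0.3]
opening: 1.0
grip_force: 0.0
target [0.4512 0.1443 0.2   ] move in tool [-0.0831 -0.3844  0.0249] turn [ 0.0001 -0.0001  0.0004]
```

Scaled: -0.048 m is -0.768, 0.025 m is 0.4.

```bash
echo '[-0.1664,-0.768,0,0,0,0,-0.1664,-0.768,0,0,0,0,-0.1664,-0.768,0,0,0,0,-0.1664,-0.768,0,0,0,0,-0.1664,-0.768,0,0,0,0,-0.1664,-0.768,0,0,0,0,-0.1664,-0.768,0,0,0,0,-0.1664,-0.768,0,0,0,0,0,0,0.4,0,0,0,0,0,0,0,0,0]' > m.json && python3 drive.py m.json
python3 - <<'E'
from rel import *
rel([.4512,.1443,.072],0)
import cv2
f=cam.grab_frame("scene")["image"][:,:,::-1][100:300,280:520];cv2.imwrite("pics/s1.png",cv2.resize(f,(720,600),interpolation=cv2.INTER_CUBIC))
E
```

```text
time: 2.95
eef_pos: [0.449, 0.1427, 0.1989]
ee_rot: [3.123, -0.334, -0.004]
ft_force: [0.5, -0.5, 0.4]
opening: 1.001
grip_force: 0.0
target [0.4512 0.1443 0.072 ] move in tool [ 0.0022 -0.0022  0.1269] turn [0.0012 0.0027 0.0016]
```

View pics/s1.png

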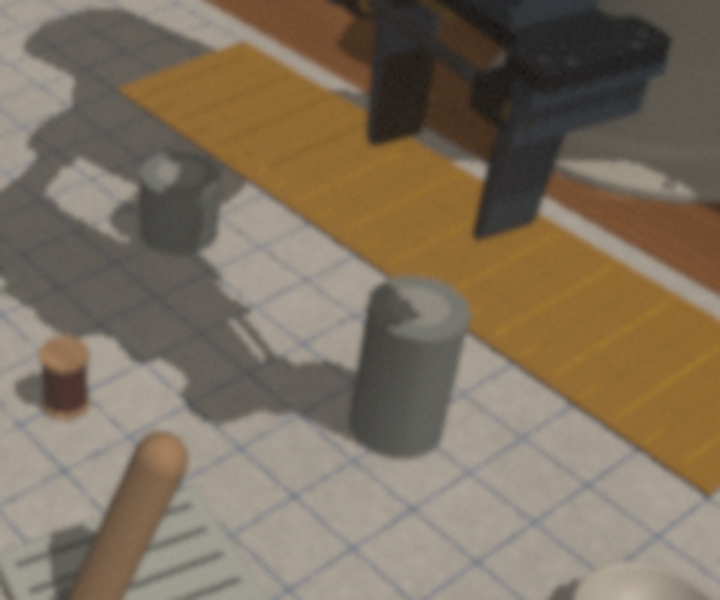

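The crop shows the fingertips at (393,140) and (510,235), straddling the cup, whose top is at (418,305). I'll check that the projection agrees before going down.

```bash
python3 - <<'E'
from fit import *
g=lambda p:(proj("scene",p)[0]-[280,100])*3
print(g([.449,.1427,.188]),g([.4512,.1443,.1]),g([.4562,.1443,.1]),g([.4512,.1493,.1]))
E
echo '[0.0352,-0.0352,0.48,0,0,0,0,0,0.512,0,0,0,0,0,0.512,0,0,0,0,0,0.32,0,0,0,0,0,0.208,0,0,0,0,0,0,0,0,0]' > m.json && python3 drive.py m.json
```

```text
[441.92942928 178.4550721 ] [416.58691994 304.75803306] [410.68437848 307.99177184] [422.87819465 309.12258789]
time: 3.85
eef_pos: [0.4528, 0.1439, 0.0729]
ee_rot: [3.123, -0.337, -0.001]
ft_force: [-0.1, -0.4, 1.6]
opening: 1.003
grip_force: 0.0
```

Scaled: -0.04 m is -0.64, -0.03 m is -0.48.

```bash
echo '[0,0,0,0,0,0,0,0,0,0,0,0,0,0,0,0,0,0,0,0,0,0,0,0,0,0,0,0,0,0,0,0,0,0,0,0,0,0,0,0,0,0,0,0,0,0,0,0]' > m.json && python3 drive.py m.json 0.0
echo '[0,0,-0.32,0,0,0,0,0,-0.48,0,0,0,0,0,-0.64,0,0,0,0,0,-0.64,0,0,0,0,0,-0.64,0,0,0,0,0,-0.32,0,0,0,0,0,0,0,0,0]' > m.json && python3 drive.py m.json
python3 - <<'E'
from rel import *
P=FOOT+AX*(.145+.073); rel(P,s)
import cv2
f=cam.grab_frame("scene")["image"][:,:,::-1];cv2.imwrite("pics/s2.png",f)
E
```

```text
time: 4.85
eef_pos: [0.4529, 0.1442, 0.0732]
ee_rot: [-3.124, 0.336, -0.001]
ft_force: [-0.8, -1.2, 6.1]
opening: 0.661
grip_force: 30.0
time: 5.72
eef_pos: [0.4532, 0.1444, 0.2639]
ee_rot: [-3.123, 0.336, -0.004]
ft_force: [-0.1, 0.3, -2.0]
opening: 0.658
grip_force: 30.0
target [0.6237 0.1736 0.2141] move in tool [ 0.1603 -0.0648  0.0502] turn [-1.100e-03  3.817e-01  3.000e-04]
```

View pics/s2.png

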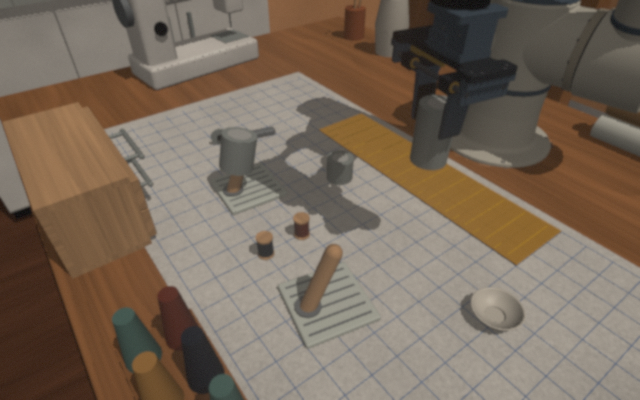

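The cup is held upright in the gripper at about (430,130), and nothing else has moved. Next I'll tilt it.

Scaled: 0.1 rad / 1.5708 = 0.0637.

```bash
echo '[0,0,0,0,0.0637,0,0,0,0,0,0.0637,0,0,0,0,0,0.0637,0,0,0,0,0,0.0522,0,0,0,0,0,0,0]' > m.json && python3 drive.py m.json
python3 -c "
from rel import *
rel(FOOT+AX*(.155+.073),s)"
```

```text
time: 6.4
eef_pos: [0.4507, 0.1442, 0.2612]
ee_rot: [3.028, -0.323, 0.58]
ft_force: [0.4, -0.0, -1.7]
opening: 0.662
grip_force: 30.0
target [0.6201 0.1744 0.2234] move in tool [ 0.1339 -0.0653  0.0939] turn [0.0008 0.0052 0.0025]
```

Scaled: 0.04 m is 0.64, 0.03 m is 0.48, 0.005 rad / 1.5708 = 0.0032.

```bash
echo '[0.4288,-0.2096,0,0,0.0032,0,0.4288,-0.2096,0,0,0,0,0.4288,-0.2096,0,0,0,0,0.4288,-0.2096,0,0,0,0,0.4272,-0.2064,0,0,0,0,0,0,0.48,0,0,0,0,0,0.64,0,0,0,0,0,0.3824,0,0,0,0,0,0,0,0,0,0,0,0,0,0,0]' > m.json && python3 drive.py m.json
python3 - <<'E'
from rel import *
rel(FOOT+AX*(.155+.073),s)
import cv2
f=cam.grab_frame("scene")["image"][:,:,::-1][120:345,240:440]
g=cam.grab_frame("top")["image"][:,:,::-1][70:270,130:330]
cv2.imwrite("pics/s3.png",cv2.convertScaleAbs(np.hstack([cv2.resize(f,(440,500),interpolation=cv2.INTER_CUBIC),cv2.resize(g,(360,500),interpolation=cv2.INTER_CUBIC)]),alpha=1.4))
E
```

```text
time: 7.65
eef_pos: [0.6227, 0.1741, 0.2268]
ee_rot: [3.026, -0.326, 0.592]
ft_force: [-0.3, 0.7, -1.3]
opening: 0.657
grip_force: 30.0
target [0.6201 0.1744 0.2234] move in tool [-0.0037  0.0003  0.0022] turn [-0.0003 -0.0025  0.0002]
```

View pics/s3.png

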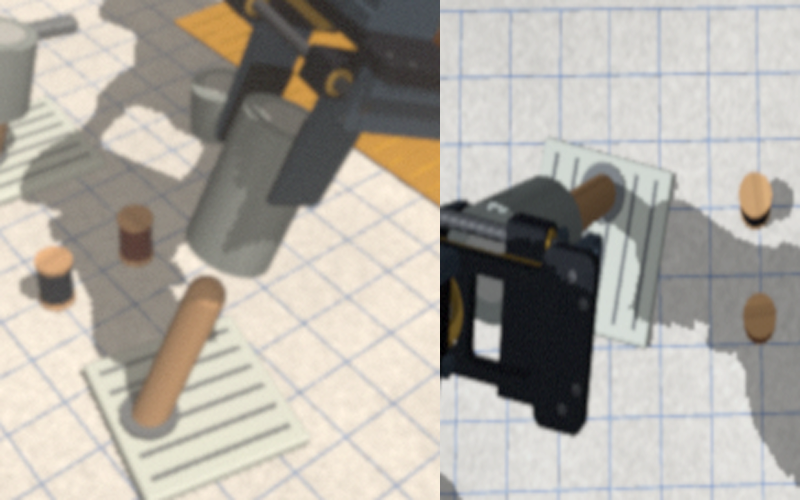

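The left half of the crop shows the cup's axis, from (275,112) to (228,252), lining up with the peg tip at (208,292). I'll lower it along the axis.

Scaled: 0.012 m is 0.192, -0.0037 m is -0.0592.

```bash
echo '[-0.0592,0,0.08,0,0,0,0,0,0.192,0,0,0,0,0,0.192,0,0,0,0,0,0.192,0,0,0,0,0,0.192,0,0,0,0,0,0.192,0,0,0,0,0,0,0,0,0]' > m.json && python3 drive.py m.json
echo '[0,0,0.192,0,0,0,0,0,0.192,0,0,0,0,0,0.16,0,0,0,0,0,0.128,0,0,0,0,0,0,0,0,0,0,0,0,0,0,0]' > m.json && python3 drive.py m.json
python3 -c "
from rel import *
rel(FOOT+AX*(.034+.073),s)"
```

```text
time: 8.62
eef_pos: [0.6429, 0.1694, 0.1636]
ee_rot: [3.026, -0.325, 0.591]
ft_force: [-0.7, 0.0, -1.3]
opening: 0.659
grip_force: 30.0
time: 9.38
eef_pos: [0.6586, 0.1663, 0.1261]
ee_rot: [3.026, -0.325, 0.593]
ft_force: [-0.4, -0.4, -0.5]
opening: 0.661
grip_force: 30.0
target [0.6643 0.1647 0.1112] move in tool [-0.0001  0.0003  0.016 ] turn [-0.0003 -0.0033  0.0004]
```

No contact so far. I'll approach the tip in small steps.

Scaled: 0.004 m is 0.064, 0.003 m is 0.048.

```bash
for i in 1; do echo '[0,0,0.064,0,0,0,0,0,0.064,0,0,0,0,0,0.048,0,0,0,0,0,0.032,0,0,0,0,0,0,0,0,0]' > m.json && python3 drive.py m.json; done
echo '[0,0,0.024,0,0,0,0,0,0,0,0,0]' > m.json && python3 drive.py m.json
```

```text
time: 10.0
eef_pos: [0.6633, 0.1652, 0.1137]
ee_rot: [3.026, -0.325, 0.593]
ft_force: [-0.6, -0.2, -0.7]
opening: 0.662
grip_force: 30.0
time: 10.25
eef_pos: [0.6639, 0.1651, 0.1124]
ee_rot: [3.026, -0.325, 0.593]
ft_force: [0.0, -0.0, -1.1]
opening: 0.657
grip_force: 30.0
```

Scaled: 0.0015 m is 0.024.

```bash
echo '[0,0,0.024,0,0,0,0,0,0,0,0,0]' > m.json && python3 drive.py m.json
echo '[0,0,0.024,0,0,0,0,0,0,0,0,0]' > m.json && python3 drive.py m.json | sed -n '1,4p'
```

```text
time: 10.5
eef_pos: [0.6644, 0.165, 0.1109]
ee_rot: [3.026, -0.325, 0.593]
ft_force: [-0.1, 0.1, -1.2]
opening: 0.663
grip_force: 30.0
time: 10.75
eef_pos: [0.6649, 0.1649, 0.1104]
ee_rot: [3.026, -0.325, 0.594]
ft_force: [-9.2, 0.9, 11.9]
```

A force of about 15 N shows the cup's bottom on the tip, at the expected height. I'll ease off a little and open.

Scaled: -0.001 m is -0.016.

```bash
echo '[0,0,-0.016,0,0,0,0,0,0,0,0,0]' > m.json && python3 drive.py m.json
echo '[0,0,0,0,0,0,0,0,0,0,0,0,0,0,0,0,0,0,0,0,0,0,0,0,0,0,0,0,0,0,0,0,0,0,0,0]' > m.json && python3 drive.py m.json 1.0
python3 - <<'E'
from workcell import manip, cam, readout
import cv2,numpy as np
f=cam.grab_frame("scene")["image"][:,:,::-1][120:345,240:440]
g=cam.grab_frame("top")["image"][:,:,::-1][70:270,130:330]
cv2.imwrite("pics/s4.png",cv2.convertScaleAbs(np.hstack([cv2.resize(f,(440,500),interpolation=cv2.INTER_CUBIC),cv2.resize(g,(360,500),interpolation=cv2.INTER_CUBIC)]),alpha=1.4))
E
```

```text
time: 11.0
eef_pos: [0.6646, 0.165, 0.1107]
ee_rot: [3.026, -0.325, 0.593]
ft_force: [-1.7, -0.7, 1.6]
opening: 0.66
grip_force: 30.0
time: 11.75
eef_pos: [0.6646, 0.165, 0.1106]
ee_rot: [3.026, -0.325, 0.593]
ft_force: [-0.1, 0.2, 0.2]
opening: 0.999
grip_force: 0.0
```

View pics/s4.png

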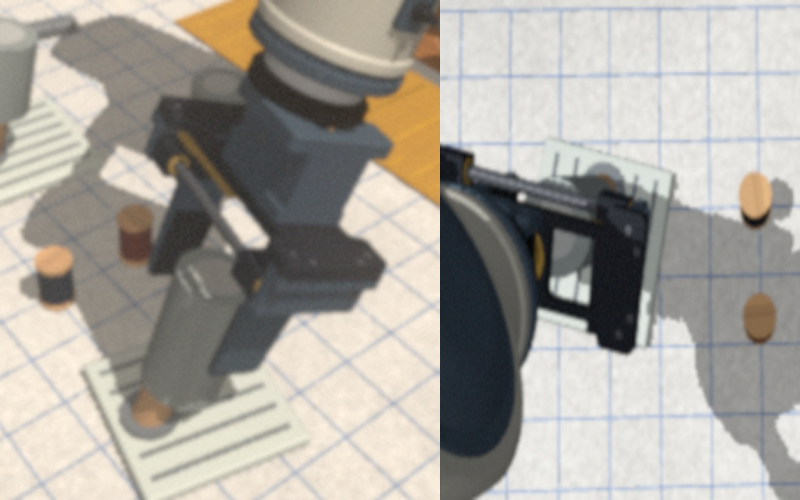

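The cup hangs on the peg, with its top at (215,270) and its mouth around (185,390) in the crop. The fingers are open and clear on both sides, so I'll retract along the axis.

Scaled: -0.05 m is -0.8, -0.03 m is -0.48.

```bash
echo '[0,0,-0.16,0,0,0,0,0,-0.32,0,0,0,0,0,-0.48,0,0,0,0,0,-0.48,0,0,0,0,0,-0.48,0,0,0,0,0,-0.32,0,0,0,0,0,0,0,0,0,-0.8,0,0,0,0,0,-0.8,0,0,0,0,0,-0.8,0,0,0,0,0,0,0,0,0,0,0,0,0,0,0,0,0]' > m.json && python3 drive.py m.json
python3 - <<'E'
from workcell import manip, cam, readout
import cv2,numpy as np
f=cam.grab_frame("scene")["image"][:,:,::-1]
cv2.imwrite("pics/s5.png",cv2.convertScaleAbs(f,alpha=1.3))
E
```

```text
time: 13.35
eef_pos: [0.4777, 0.2059, 0.1838]
ee_rot: [3.026, -0.325, 0.594]
ft_force: [0.7, -0.1, -0.1]
opening: 0.997
grip_force: 0.0
```

View pics/s5.png

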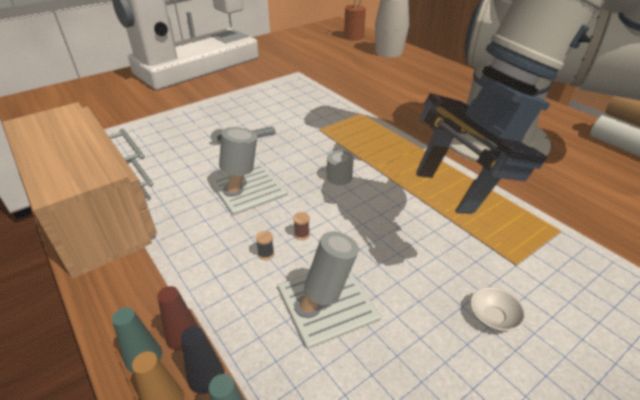

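The tall cup hangs at (332,268) on the free peg, the short cup is unmoved at (340,167), and the arm is clear.

```bash
python3 -c "
from workcell import manip, cam, readout
print(manip.job_done())"
```

```text
the job is handed in; nothing more can be done
None
```

The tall cup hangs mouth-down on the empty peg, lowered until its bottom met the tip and released with the gripper clear; the short cup was not touched, and I handed the job in at about 13.4 s of the 38 s (no verdict was returned).

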